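Switch the conservator's light table off at its dimmer

TASK

Turn the light table's brightness dimmer, the large bar-grip knob, fully anticlockwise (seen from above) to its off stop, so that the old leaf is no longer lit. Leave the small round colour-tone knob beside it as it is set, and do not disturb the brass weight lying on the glass.

Things in the scene. Friction and masses are not known exactly. Their poses are not given: they have to be found in the camera images.
- dimmer_grip (a point): Grip point of the dimmer, the larger of 2 black knobs 170 mm apart (either side) on the near strip of a fixed grey light table 300 x 380 x 45 mm high: disc 50 mm wide with upright bar 48 long, 14 wide, 36 high, white pointer line on one end. On the vertical turning axis, 10 mm below bar top, 26 above disc, 85 above the work surface. Turns with the knob: x along bar to pointer, y across, z up.
- dimmer (a joint): Dimmer angle in rad: 0 is the off stop (fully anticlockwise from above; long mark on its 80 mm aluminium dial), growing clockwise to 4.7 at full brightness. Starts 0.7 to 1.3 from the off stop. Light friction (about 0.04 N m), no spring, stays where it is left.
- tone_mark (a point): Tip of the white pointer line on the colour-tone knob, the small plain round black knob (26 mm across, 18 mm high, on a 52 mm aluminium dial) beside the dimmer. The point lies 12 mm from that knob's axis, 69 mm above the work surface; x points outward from the axis. To be left as it is set.
- weight_mid (a point): Middle (half-way up) of a loose brass weight, 42 mm across and 41 mm high with a small knob on top, standing on the light table's opal pane at least 120 mm from both knobs' axes. To be left alone.

How it is judged (in metres and radians):
At the end, for the whole second after the job is handed in: The brightness dimmer rests within 10 degrees (0.175 rad) of its off stop, let go and still; the colour-tone knob's mark is within 5 mm of where it was and the brass weight within 15 mm of where it stood (value of joint dimmer below 0.175 rad and velocity of joint dimmer between -0.05 and 0.05 rad/s and distance of tone_mark from where it was at the start of the episode below 0.005 m and distance of weight_mid from where it was at the start of the episode below 0.015 m); the robot touches nothing.
It fails at once if the colour-tone knob is turned (its mark moves more than 5 mm) (distance of tone_mark from where it was at the start of the episode above 0.005 m).
It fails at once if the brass weight is disturbed (moved more than 15 mm) (distance of weight_mid from where it was at the start of the episode above 0.015 m).
It also fails if it takes over 29 s, if anything falls off the work surface, if the arm or the gripper's body presses on something with over 40 N, if the wrist force passes 120 N, or if a joint passes its speed limit or range.

ROBOT

A 6-joint arm with a two-finger parallel gripper is mounted at the origin on the work surface. World frame = base frame: x ahead of the robot, y to its left, z up, the work surface at z = 0. Lengths are in m, angles in degrees, forces in N, time in s.
With the tool pointing down it reaches from about 0.275 to 0.725 m from the base axis. Payload 5.6 kg.
Tool frame: the origin (TCP) lies on the mounting face of the last link; the fingertips stand 173 mm ahead of it and the grasp point (between the pads) lies 155 mm ahead of it; z points along the fingers, y is the line along which they close (so a half turn about z gives the same grasp; the last joint's range is limited). The gripper opens to 85 mm and grips with 20 to 120 N. Pads are 22 mm wide; open, the fingers measure 114 mm over their backs; the gripper's body (76 mm by 85 mm) begins 54 mm behind the grasp point. The pads swing forward as they close: fully open they stand 13 mm farther back than shut.
Start: joints at [-55.199, 14.616, 6.199, 0, -81.583, -16.306], TCP at [0.174, -0.522, 0.405] pointing down, gripper open.
Joint ranges: [-168.99, 168.99], [-69.2, 112.95], [-62.41, 85.93], [-164.36, 98.24], [-168.68, -3.75], [-174.98, 174.98]. Speed limits (degrees/s): [147.25, 147.25, 180, 180, 180, 180].

INTERFACE

Orientations are given as a 3x3 rotation matrix whose columns are the frame's x, y, z axes.
In Python, from plant import r gives the robot as it stands.
- The arm moves only by the tool jog_arm, never from a script. Its argument "rows" is a list that holds one entry, the list of rows, each a list of 5 numbers: the opening, from 0 (shut) to 1 (fully open), then the shift along the tool's x, y, z normalised to -1 to 1, where 1 is 120 mm, then the turn about the tool's z normalised to -1 to 1, where 1 is 360 degrees. In form: [[[fingers, x, y, z, twist], ...]]. A call has 1 to 8 rows; each row shifts and turns the commanded pose from where the row before left it, along the tool's axes as they then stand; what a row does not reach is not made up. A row lasts 1/12 s, in which the tool goes at most 41.7 mm and 7.16 degrees, less where a joint would pass 70% of its speed; a pose out of reach is approached as far as the arm can. A call with a number of a shift or a turn outside -1 to 1 is refused whole. A call with a gripper value outside its range is refused whole. The fingers move at their own pace and stop on an object; the grip force is fixed at half the most. Time passes only in rows, so rows that do not move let the fingers close. It gives the time, the measured TCP pose, the force, the opening and the grip force at its end, in the units of the state.
- r.state(): the state, without advancing time (a new reading comes with each control period).
- r.read_camera(name): name is "scene" or "top" or "wrist"; returns (picture, depth): 420x560x3 uint8, blue, green, red; 420x560 float32, m along the optical axis (not along the pixel's ray), 0 where there is no reading.
- r.camera_info(name): a dict with "intrinsics" (3x3 intrinsics, pixels), "origin" and "attitude" of the camera in the world; the wrist camera has in their place "hand_eye" (4x4, takes a point from camera to tool coordinates, whose origin is the TCP and whose axes are the flange's). Camera axes: x right, y up, looking along -z (the intrinsics and any distortion apply to the point x, -y, -z); pixel columns grow to the right and rows downward; lengths in m; the calibration is good to about 2 mm. A picture is of the moment at which its call begins: read the wrist's pose just before it. camera_info takes no time and is no camera call.
- r.job_done(): hands the job in; it is judged then, once.
Trained networks look in the newest picture that a camera, given by its name, has taken for a name from the list of things; names that differ only in an ending like _2 or _b are one class to them, and where a whole thing is asked for, a point or a joint stands for the part that bears it (a point fixed in the world has none). Each returns a list of dicts, best first, with "score" (0 to 1); they miss things now and then, are a little off and sometimes report something else, mostly with a low value. They report only what shows in the picture. A call takes as long as a camera call.
- r.trace(camera, target): "pixels" (420x560 bool, what is visible of it) and "position" ([row, column] in pixels, amid what is visible of it).
The state is a dict: "time": time; "joints": joint angles; "qvel": joint speeds; "tau": joint torques, N m; "eef_pos": TCP position; "eef_rot": TCP orientation; "force": force on the tool from outside, world axes, zero at the start; "moment": the same for the moment, N m; "width": opening from 0.0 (shut) to 1.0 (fully open); "grip_force": force on a finger pad.
Only numpy, scipy, OpenCV 4.12 (cv2) and the standard library are available. Lean on these libraries where they do the work, as an engineer would, in place of code of your own. Each camera call takes 0.05 s, during which the arm holds its last target. There are 200 camera calls.

## Working session

There is one attempt and no reset: what is moved stays moved. The work goes in short steps, Python scripts to look and compute and a tool call to move; the robot and the scene stay as the last step left them, time stands still between calls to the robot, and variables do not carry over. Pictures are saved under pics/ and viewed, at most 10 in all, crops included, and the job is handed in when it is done.

Besides the shell and the picture viewer there is one more tool, called after "Call:" by a JSON object that holds its "op" and its "data". jog_arm: Moves the arm, as the interface text tells. Scaled input: -1 to 1 covers 120 mm each way for a shift and 360 degrees each way for a turn. Its arguments: {"type":"object","properties":{"rows":{"type":"array"}},"required":["rows"]}

```bash
mkdir -p pics; cat > h.py <<'E'
import numpy as np, cv2
from plant import r
def cloud(name):
    s=r.state(); im,d=r.read_camera(name); ci=r.camera_info(name); K=np.array(ci["intrinsics"])
    v,u=np.mgrid[0:420,0:560]; P=np.stack([(u-K[0,2])/K[0,0]*d,-(v-K[1,2])/K[1,1]*d,-d],-1)
    if "hand_eye" in ci:
        H=np.array(ci["hand_eye"]); P=P@H[:3,:3].T+H[:3,3]
        R=np.array(s["eef_rot"]);t=np.array(s["eef_pos"])
    else: R=np.array(ci["attitude"]);t=np.array(ci["origin"])
    return im,d,P@R.T+t
E
python3 - <<'E'
from h import *
print(r.state()); print({k:v for k,v in r.camera_info("top").items()}, r.camera_info("wrist").keys())
im,d,P=cloud("top"); cv2.imwrite("pics/top.png",im)
for n in ["dimmer_grip","tone_mark","weight_mid"]:
    for o in r.trace("top",n)[:2]:
        m=o["pixels"]&(d>0); print(n,o["score"],o["position"],m.sum(),np.median(P[m],0),P[m].max(0))
E
```

```text
{'time': 0.0, 'joints': array([-5.51974254e+01,  1.46542135e+01,  6.13132558e+00, -2.69641380e-02,
       -8.15823844e+01, -1.63060356e+01]), 'qvel': array([-0.02274522, -0.07965152,  0.04395558, -0.0643626 ,  0.01349194,
       -0.08497327]), 'tau': array([-2.54130546e-04, -3.86625051e+01,  2.37936205e+01,  5.36535770e+00,
       -6.31812800e-03, -1.27900412e-05]), 'eef_pos': array([ 0.17450173, -0.52141809,  0.40378987]), 'eef_rot': array([[-9.48364787e-01, -3.17181001e-01, -6.66389150e-04],
       [-3.17181693e-01,  9.48363129e-01,  1.77438500e-03],
       [ 6.91776885e-05,  1.89413069e-03, -9.99998204e-01]]), 'force': array([ 0.35497144, -0.61367857, -0.67470519]), 'moment': array([-0.02191702,  0.021092  , -0.04482673]), 'grip_force': 0.0, 'width': 1.0024955249753393}
{'intrinsics': array([[413.29213619,   0.        , 283.49715032],
       [  0.        , 413.29213619, 206.3888668 ],
       [  0.        ,   0.        ,   1.        ]]), 'origin': array([0.54029934, 0.04040425, 0.74573323]), 'attitude': array([[-0.02691627,  0.99346017, -0.11096129],
       [-0.99962743, -0.02624675,  0.0074904 ],
       [ 0.00452904,  0.11112156,  0.9937965 ]])} dict_keys(['intrinsics', 'hand_eye'])
dimmer_grip 0.63 [262.0, 199.6] 768 [0.52605986 0.17313527 0.06023742] [0.54848927 0.20810561 0.09765717]
tone_mark 0.44 [273.5, 304.7] 193 [0.50785633 0.00638196 0.06875392] [0.51942594 0.01805566 0.07227731]
```

View pics/top.png

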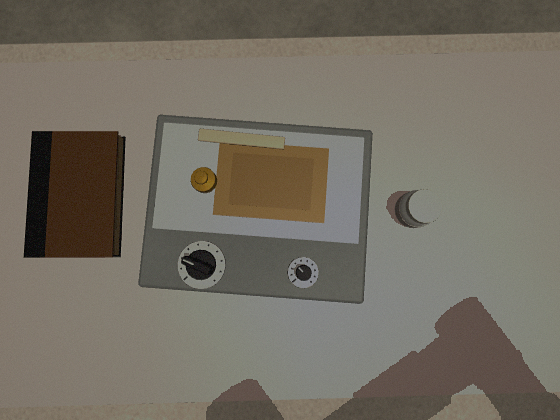

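The top view shows the dimmer at about (row 264, col 201), the tone knob at (272, 303) and the weight at (180, 203). Next I'll measure the bar and zoom in on it.

```bash
python3 - <<'E'
from h import *
im,d,P=cloud("top")
cv2.imwrite("pics/z.png",cv2.resize(im[230:300,165:335],None,fx=4.7,fy=4.7,interpolation=cv2.INTER_CUBIC))
sub=np.zeros((420,560),bool); sub[235:295,170:235]=1
b=sub&(P[...,2]>.085)&(P[...,2]<.11); q=P[b]; print(b.sum(),np.median(q,0),q.min(0),q.max(0))
(c,sz,a)=cv2.minAreaRect(q[:,:2].astype(np.float32)); print(c,sz,a)
# dial: bright ring
g=im.min(2); m=(sub&(g>130)).astype(np.uint8); p=P[m>0]; print("dial",len(p),cv2.minEnclosingCircle(p[:,:2].astype(np.float32)),np.median(p[:,2]))
sub=np.zeros((420,560),bool); sub[250:295,280:325]=1
p=P[sub&(g>130)];print("tone",len(p),cv2.minEnclosingCircle(p[:,:2].astype(np.float32)),np.median(p[:,2]))
E
```

```text
288 [0.5246464  0.17434046 0.094461  ] [0.51022804 0.15185659 0.08515184] [0.53912957 0.19778844 0.09769237]
(0.5247794985771179, 0.17503802478313446) (0.04788685962557793, 0.014228598214685917) 64.54828643798828
dial 96 ((0.5111285448074341, 0.1680021733045578), 0.053713928908109665) 0.05056026645124223
tone 391 ((0.5070883631706238, 0.005951806902885437), 0.025089142844080925) 0.050813001997561336
```

View pics/z.png

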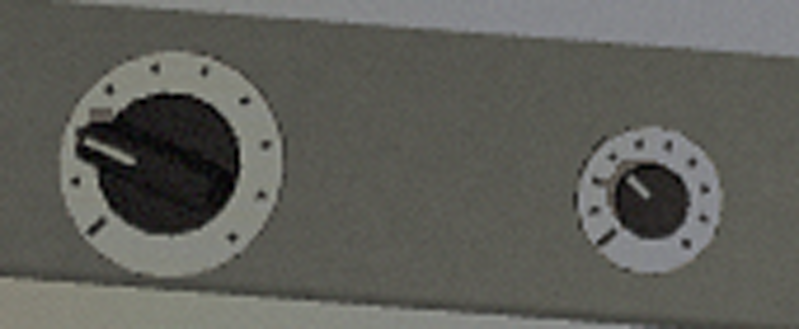

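Bar centre is about (0.525, 0.175). The pointer is at about 64.5° and the off mark at about 130°, so the knob needs about 65° anticlockwise. I'll move above the dimmer.

Call:
{"op": "jog_arm", "data": {"rows": [[[1,-0.22,0.218,0,0],[1,-0.22,0.218,0,0],[1,-0.22,0.218,0,0],[1,-0.22,0.218,0,0],[1,-0.22,0.218,0,0],[1,-0.22,0.218,0,0],[1,-0.22,0.218,0,0],[1,0,0,0,0]]]}}

```text
time: 0.92
eef_pos: [0.2934, -0.2852, 0.405]
eef_rot: [[-0.946, -0.323, 0.002], [-0.323, 0.946, 0.001], [-0.002, 0.0, -1.0]]
force: [0.2, -0.0, 0.3]
width: 0.998
grip_force: 0.0
```

Call:
{"op": "jog_arm", "data": {"rows": [[[1,-0.22,0.218,0,0],[1,-0.22,0.218,0,0],[1,-0.22,0.218,0,0],[1,-0.22,0.218,0,0],[1,-0.22,0.218,0,0],[1,-0.22,0.218,0,0],[1,-0.22,0.218,0,0],[1,0,0,0,0]]]}}

```text
time: 1.58
eef_pos: [0.4108, -0.0529, 0.4043]
eef_rot: [[-0.947, -0.322, 0.0], [-0.322, 0.947, 0.001], [-0.001, 0.001, -1.0]]
force: [-0.5, 0.3, 0.2]
width: 1.005
grip_force: 0.0
```

Call:
{"op": "jog_arm", "data": {"rows": [[[1,-0.22,0.218,0,0],[1,-0.22,0.218,0,0],[1,-0.22,0.218,0,0],[1,-0.22,0.218,0,0],[1,-0.22,0.218,0,0],[1,-0.22,0.218,0,0],[1,-0.22,0.218,0,0],[1,0,0,0,0]]]}}

```text
time: 2.25
eef_pos: [0.5279, 0.1799, 0.4024]
eef_rot: [[-0.947, -0.32, -0.002], [-0.32, 0.947, -0.0], [0.002, 0.0, -1.0]]
force: [-0.4, -0.5, -1.3]
width: 1.0
grip_force: 0.0
```

Call:
{"op": "jog_arm", "data": {"rows": [[[1,0,0,0,-0.0183],[1,0,0,0,-0.0183],[1,0,0,0,-0.0183],[1,0,0,0,-0.0183],[1,0,0,0,-0.0183],[1,0,0,0,-0.0183],[1,0,0,0,-0.0183],[1,0,0,0,0]]]}}

```text
time: 2.92
eef_pos: [0.526, 0.1751, 0.4045]
eef_rot: [[-0.425, -0.905, -0.0], [-0.905, 0.425, -0.0], [0.0, 0.0, -1.0]]
force: [0.7, 0.3, 0.8]
width: 0.999
grip_force: 0.0
```

Check with the wrist camera from here.

```bash
python3 - <<'E'
from h import *
im,d,P=cloud("wrist"); cv2.imwrite("pics/w.png",im); s=r.state(); print(s["joints"],s["eef_pos"])
near=np.hypot(P[...,0]-.525,P[...,1]-.175)<.04
b=near&(P[...,2]>.087)&(P[...,2]<.11);q=P[b];print(b.sum(),np.median(q,0))
c=cv2.minAreaRect(q[:,:2].astype(np.float32));print(c)
E
```

```text
[ 3.45832436e+01  1.51287316e+01  6.86248193e+00 -3.60443569e-03
 -8.17529110e+01 -6.00942228e+01] [0.5260136  0.17512234 0.40451958]
768 [0.52525323 0.17388019 0.0944163 ]
((0.5254881978034973, 0.17514602839946747), (0.04686672240495682, 0.013342552818357944), 64.57774353027344)
```

View pics/w.png

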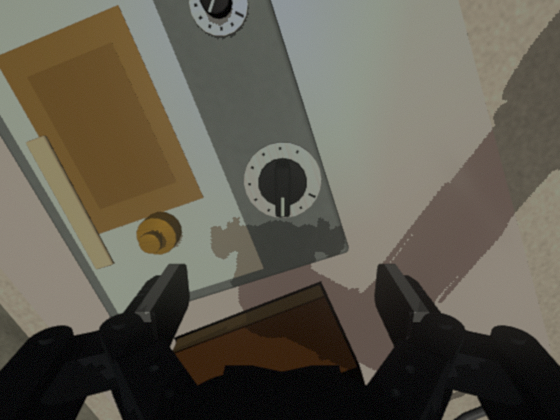

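The wrist view shows the knob at (181, 283) with its pointer straight down. The off mark, at (195, 312), is about 64° anticlockwise. The fingers are aligned with the bar, so I'll descend and grip.

Call:
{"op": "jog_arm", "data": {"rows": [[[0.7,0,0,0.2,0],[0.7,0,0,0.2,0],[0.7,0,0,0.2,0],[0.7,0,0,0.2,0],[0.7,0,0,0.2,0],[0.7,0,0,0.2,0],[0.7,0,0,0.17,0],[0.7,0,0,0,0]]]}}

```text
time: 3.63
eef_pos: [0.5244, 0.1744, 0.2359]
eef_rot: [[-0.433, -0.901, -0.008], [-0.901, 0.433, -0.003], [0.006, 0.005, -1.0]]
force: [-1.0, -0.1, -0.6]
width: 0.698
grip_force: 0.0
```

Call:
{"op": "jog_arm", "data": {"rows": [[[0,0,0,0,0],[0,0,0,0,0],[0,0,0,0,0],[0,0,0,0,0],[0,0,0,0,0],[0,0,0,0,0],[0,0,0,0,0],[0,0,0,0,0]]]}}

```text
time: 4.3
eef_pos: [0.5258, 0.1759, 0.2422]
eef_rot: [[-0.429, -0.903, 0.002], [-0.903, 0.429, 0.002], [-0.003, -0.0, -1.0]]
force: [-3.7, 2.3, 6.1]
width: 0.151
grip_force: 59.1
```

Call:
{"op": "jog_arm", "data": {"rows": [[[0,0,0,0,-0.016],[0,0,0,0,-0.016],[0,0,0,0,-0.016],[0,0,0,0,-0.016],[0,0,0,0,-0.016],[0,0,0,0,-0.016],[0,0,0,0,-0.016],[0,0,0,0,-0.016]]]}}

```text
time: 4.97
eef_pos: [0.5253, 0.176, 0.2422]
eef_rot: [[0.358, -0.934, 0.0], [-0.934, -0.358, 0.002], [-0.002, -0.001, -1.0]]
force: [-8.1, 2.2, 8.1]
width: 0.15
grip_force: 59.4
```

Call:
{"op": "jog_arm", "data": {"rows": [[[0,0,0,0,-0.01],[0,0,0,0,-0.01],[0,0,0,0,-0.01],[0,0,0,0,-0.006],[0,0,0,0,-0.006],[0,0,0,0,-0.006],[0,0,0,0,0],[0,0,0,0,0]]]}}

```text
time: 5.63
eef_pos: [0.5252, 0.1759, 0.2422]
eef_rot: [[0.615, -0.788, -0.0], [-0.788, -0.615, 0.002], [-0.002, -0.001, -1.0]]
force: [-8.6, 3.2, 8.8]
width: 0.15
grip_force: 59.5
```

```bash
python3 - <<'E'
from h import *
s=r.state();print(s["moment"],s["force"],np.degrees(np.arctan2(s["eef_rot"][1,1],s["eef_rot"][0,1])),s["joints"])
E
```

```text
[1.02202004 2.89314258 0.07492409] [-8.57891189  3.16368861  8.77815851] -142.04032359610815 [ 34.66714327  20.98585124  -9.48189157  -0.12252963 -59.47352757
   3.35477395]
```

Call:
{"op": "jog_arm", "data": {"rows": [[[0,0,0,0,-0.004],[0,0,0,0,-0.004],[0,0,0,0,0],[0,0,0,0,0]]]}}

```text
time: 5.97
eef_pos: [0.5252, 0.1758, 0.2422]
eef_rot: [[0.652, -0.758, -0.0], [-0.758, -0.652, 0.003], [-0.002, -0.002, -1.0]]
force: [-7.9, 2.4, 8.8]
width: 0.154
grip_force: 62.2
```

```bash
python3 - <<'E'
from h import *
s=r.state();print(s["moment"],s["force"],np.degrees(np.arctan2(s["eef_rot"][1,1],s["eef_rot"][0,1])))
E
```

```text
[ 1.00243839  2.91767674 -1.0700876 ] [-7.9159187   2.42312118  8.75134695] -139.3148157862428
```

The moment about z jumped to −1.07 N m, so the knob is at its stop. I'll release and lift.

Call:
{"op": "jog_arm", "data": {"rows": [[[0.7,0,0,0,0],[0.7,0,0,0,0],[0.7,0,0,0,0],[0.7,0,0,0,0],[0.7,0,0,0,0],[0.7,0,0,-0.1,0],[0.7,0,0,-0.2,0],[0.7,0,0,-0.2,0]]]}}

```text
time: 6.63
eef_pos: [0.5258, 0.1751, 0.3001]
eef_rot: [[0.654, -0.756, -0.002], [-0.756, -0.654, -0.002], [-0.0, 0.003, -1.0]]
force: [0.4, 0.6, 0.5]
width: 0.696
grip_force: 0.0
```

Call:
{"op": "jog_arm", "data": {"rows": [[[0.7,0,0,-0.25,0],[0.7,0,0,-0.25,0],[0.7,0,0,-0.25,0],[0.7,0,0,-0.25,0],[0.7,0,0,0,0],[0.7,0,0,0,0],[0.7,0,0,0,0]]]}}

```text
time: 7.22
eef_pos: [0.5259, 0.1753, 0.4196]
eef_rot: [[0.654, -0.757, -0.001], [-0.757, -0.654, -0.0], [-0.001, 0.001, -1.0]]
force: [0.2, -0.2, -0.2]
width: 0.699
grip_force: 0.0
```

```bash
python3 - <<'E'
from h import *
im,d,P=cloud("wrist"); cv2.imwrite("pics/w2.png",im)
near=np.hypot(P[...,0]-.525,P[...,1]-.175)<.04
b=near&(P[...,2]>.087)&(P[...,2]<.11);q=P[b];print(b.sum(),cv2.minAreaRect(q[:,:2].astype(np.float32)))
s=r.state();print(s["qvel"],s["force"])
E
```

```text
721 ((0.5263394117355347, 0.17526772618293762), (0.013972047716379166, 0.047271959483623505), 38.95380783081055)
[-0.00482903  0.41218368 -0.54214045  0.16461256 -0.15117306 -0.01673045] [-0.2320306  -0.05502728 -0.95988766]
```

View pics/w2.png

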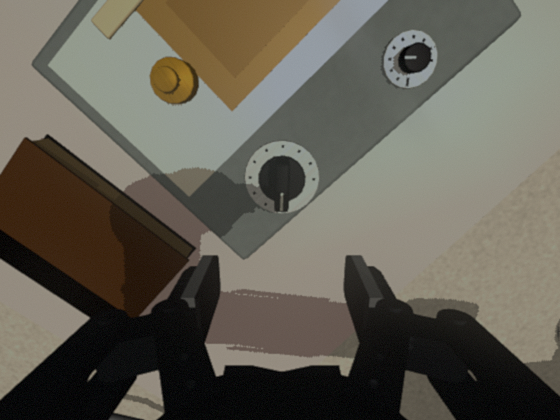

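The picture shows the pointer at (205, 282) lying on the long off mark. The tone knob at (58, 413) and the weight at (80, 173) look undisturbed, and the arm is clear.

```bash
python3 -c "
from plant import r
print(r.job_done())"
```

```text
the job is handed in; nothing more can be done
None
```

I turned the dimmer fully anticlockwise to its off stop and released it; the last picture shows the tone knob and brass weight looking undisturbed, and the job is handed in (no verdict was returned).

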